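# Unclip the filter-bay cover

## Robot

A 6-joint arm with a two-finger parallel gripper is mounted at the origin on the work surface. World frame = base frame: x ahead of the robot, y to its left, z up, the work surface at z = 0. Lengths are in m, angles in rad, forces in N, time in s.
With the tool pointing down it reaches from about 0.25 to 0.85 m from the base axis. Payload 12.5 kg.
Tool frame: the origin (TCP) lies at the very end of the fingers, on their centre line; the grasp point (between the pads) lies 19 mm behind it; z points along the fingers, y is the line along which they close (so a half turn about z gives the same grasp; the last joint's range is limited). The gripper opens to 93 mm and grips with 3 to 60 N. Pads are 15 mm wide; open, the fingers measure 128 mm over their backs; the gripper's body (75 mm by 188 mm) begins 65 mm behind the grasp point.
Start: joints at [-1.271, 0.351, 1.652, -0, 1.139, -0.085], TCP at [0.206, -0.51, 0.219] pointing down, gripper open.
Joint ranges: [-2.75, 2.75], [-0.79, 2.1], [0.01, 2.65], [-1.57, 4.71], [0.07, 3.14], [-2.87, 2.87]. Speed limits (rad/s): [2.22, 2.22, 2.79, 3.14, 3.14, 3.14].

## Interface

Orientations are given as a rotation vector (axis times angle).
In Python, from workcell import manip gives the robot as it stands.
- The arm moves only by the tool play_rows, never from a script. Its argument "plan" is a list of rows, each an object of numbers: "tx", "ty", "tz": the shift along the world's x, y, z in normalised numbers (1 is 400 mm); "wx", "wy", "wz": the turn, a rotation vector about the world's x, y, z in a scale on which 1.0 is 360 degrees. A call has 1 to 5 rows; each row is the pose to reach, as a shift and turn from the pose commanded when the call began; what a row does not reach only later rows make up. A row lasts 1/10 s, in which the tool goes at most 50 mm and 8.59 degrees, less where a joint would pass 70% of its speed; a pose out of reach is approached as far as the arm can. No shift or turn number may pass 1 either way. A call with a gripper value outside its range is refused whole. "claw" is the closure, from 0 (fully open) to 1 (shut), set as the call begins (left out, the last holds). The fingers move at their own pace and stop on an object; the grip force is fixed at half the most. Time passes only in rows, so rows that repeat a pose let the fingers close. It gives the time, the measured TCP pose, the force, the opening and the grip force at its end, in the units of the state.
- manip.get_obs(): the state, without advancing time (a new reading comes with each control period).
- manip.grab_frame(name): name is "scene" or "top" or "wrist"; returns (picture, depth): 384x512x3 uint8, red, green, blue; 384x512 float32, m along the optical axis (not along the pixel's ray), 0 where there is no reading.
- manip.calibration(name): a dict with "camera_matrix" (3x3 intrinsics, pixels), "T" (4x4, takes a point from camera to world coordinates); the wrist camera has in their place "T_tool_cam" (4x4, takes a point from camera to tool coordinates, whose origin is the TCP and whose axes are the flange's). Camera axes: x right, y down, z forward; pixel columns grow to the right and rows downward; lengths in m; the calibration is good to about 2 mm. A picture is of the moment at which its call begins: read the wrist's pose just before it. calibration takes no time and is no camera call.
- manip.close_job(): hands the job in; it is judged then, once.
The state is a dict: "clock": time; "q": joint angles; "joint_vel": joint speeds; "joint_torque": joint torques, N m; "position": TCP position; "orientation": TCP orientation; "force": force on the tool from outside, world axes, zero at the start; "wrist_torque": the same for the moment, N m; "width": finger opening in m; "finger_force": force on a finger pad.
Only numpy, scipy, OpenCV 4.12 (cv2) and the standard library are available. Lean on these libraries where they do the work, as an engineer would, in place of code of your own. Each camera call takes 0.05 s, during which the arm holds its last target. There are 200 camera calls.

## Task

Open the filter bay of the low white module: squeeze the two side tabs of its clip-on cover together gently, feeling for the point where both let go rather than forcing them (a tab breaks above 25 N), and keep them squeezed while you lift the cover straight off. Then set the cover down softly, right way up, standing inside the white tray, and let go of it. Leave everything else where it is.

Things in the scene. Friction and masses are not known exactly. Their poses are not given: they have to be found in the camera images.
- module: Low white instrument module fixed to the bench, 200 x 150 mm, 60 mm tall. Origin: on the bench below the centre of its filter bay; z up, x along its length (x -70 to 130 mm, y -75 to 75 mm). Flat top at z = 60 mm. On it also: a screwed-down blank plate without tabs (x 56 to 80 mm, 6 mm proud) and a round black fitting 20 mm tall at x 104, y 45 mm.
- bay (a point): Centre of the filter bay's mouth, in the module's top plane (z = 60 mm). Axes as the module's. Inside, out of sight, a catch on each side holds a hook at the foot of each tab. A tab comes free somewhere between 2 and 8 mm of travel, not known beforehand (the two sides of a module are alike within 1.5 mm); 2 mm further in it meets a solid stop of the module.
- cover: Clip-on cover of the filter bay: grey plastic, about 0.13 kg, axes along the module's while fitted. Origin: its centre in its seating plane (on the module's top). Above: a cap 88 x 35 mm, 24 mm tall, with 4 mm thick end flanges (92 x 76 mm over all, at x beyond 17 mm either way). Below: end walls 26 mm deep, 68 x 60 mm over all, on which it can stand; they have 1 mm play in the bay.
- tab_a_pad (a point): Middle of the outer face of tab_a, 29 mm to the +y side of the cover's centre, 13 mm above the seating plane. A grip off the middle can jam one tab on its stop while the other is still caught: shift the hand along the squeeze until both sides push back about equally. 13 to 15 N on each side always frees both.
- tab_b_pad (a point): Middle of the outer face of tab_b, 29 mm to the -y side of the cover's centre, 13 mm above the seating plane. Keep both tabs pressed until the cover is 30 mm up. While a tab is caught, the cover rises only about 2 mm and then holds fast (over 8 N); a tab pressed hard on its stop only drags. If held fast, lower it again before shifting or squeezing harder.
- tab_a: Sprung tab in the middle of the cover's +y long side: upright grey plate 22 mm wide (x), 5 mm thick, up to 26 mm above the seating plane, dark ridges on it; 58 mm over both tabs. It slides straight in by up to 11 mm: 3 N to start, then 1 N more per mm. It breaks above 25 N. Origin: that of the cover, moving in with the tab.
- tab_b: Sprung tab in the middle of the cover's -y long side, the mirror image of tab_a, same spring and same limit. Origin: that of the cover, moving in with the tab.
- tray: Shallow open white plastic tray fixed to the bench, 160 (x) x 130 (y) mm over all, walls 4 mm thick and 15 mm high, inner floor 4 mm above the bench. Origin: on the bench under its centre. The cover standing in it has its origin 26 mm above the tray's floor.
- amber_bottle: Bystander, loose: amber glass bottle with black cap, 86 mm across, 170 mm tall. Origin: centre of its underside.
- salt_jar: Bystander, loose: white plastic jar, 70 mm across, 110 mm tall. Origin: centre of its underside.
- beaker: Bystander, loose: clear glass beaker, 72 mm across, 90 mm tall. Origin: centre of its underside.
- tip_box: Bystander, loose: closed blue pipette-tip box, 85 x 120 x 60 mm. Origin: centre of its underside.
- spanner: Bystander, loose: steel spanner, 150 mm long, lying flat. Origin: centre of its underside.
- mouse: Bystander, loose: black computer mouse, 110 x 60 x 35 mm. Origin: centre of its underside.
- filter_puck: Bystander, loose: white filter disc, 28 mm across, 18 mm tall, standing on the module's top beyond the blank plate. Origin: centre of its underside.
There are look-alikes about, which are no part of the job. What is shaped like the cover but orange is not meant. Of the things that look like the tray, take the one that is farthest to the robot's right at the start.

How it is judged:
On the way:
1. the cover is drawn up clear of the bay, at least 30 mm above its seat and upright (z of cover in the frame of module above 0.09 m and angle between cover's own z axis and vertical below 0.35 rad), for 0.1 s.
At the end, for the whole second after the job is handed in: The cover stands upright (within 0.08 rad) and at rest on the inner floor of the tray, its centre within 45 mm of the tray's centre, and nothing else has been moved (horizontal distance between cover and tray below 0.045 m and z of cover in the frame of tray between 0.025 and 0.034 m and angle between cover's own z axis and vertical below 0.08 rad and linear speed of cover below 0.02 m/s); the robot touches nothing.
It fails at once if a finger loads a tab with more than 25 N (contact force between the fingers and tab_a above 25 N or contact force between the fingers and tab_b above 25 N).
It fails at once if the cover is set down hard: more than 40 N between it and the tray (contact force between cover and tray above 40 N).
It fails at once if the cover is tipped more than 45 degrees (angle between cover's own z axis and vertical above 0.785 rad).
It fails at once if a bystander is moved more than 20 mm (distance of any of amber_bottle, salt_jar, beaker, tip_box, spanner, mouse, filter_puck from where it was at the start of the episode above 0.02 m).
It also fails if it takes over 58 s, if anything falls off the work surface, if the arm or the gripper's body presses on something with over 40 N, if the wrist force passes 120 N, or if a joint passes its speed limit or range.

## Working session

There is one attempt and no reset: what is moved stays moved. The work goes in short steps, Python scripts to look and compute and a tool call to move; the robot and the scene stay as the last step left them, time stands still between calls to the robot, and variables do not carry over. Pictures are saved under pics/ and viewed, at most 10 in all, crops included, and the job is handed in when it is done.

Besides the shell and the picture viewer there is one more tool, called after "Emit:" as a command line: name --argument value ..., lists and objects as JSON in quotes. play_rows: Moves the arm, as the interface text tells. Its arguments: {"type":"object","properties":{"plan":{"type":"array"},"claw":{"type":"number"}},"required":["plan"]}

```bash
mkdir -p pics
cat > h.py <<'E'
import numpy as np, cv2
from scipy.spatial.transform import Rotation as R
from workcell import manip
def grab(name):
    o=manip.get_obs(); c=manip.calibration(name); p,d=manip.grab_frame(name)
    if 'T' in c: T=c['T']
    else:
        W=np.eye(4); W[:3,:3]=R.from_rotvec(o['orientation']).as_matrix(); W[:3,3]=o['position']; T=W@c['T_tool_cam']
    return p,d,np.array(c['camera_matrix']),np.array(T)
def cloud(d,K,T):
    v,u=np.mgrid[:d.shape[0],:d.shape[1]]
    P=np.stack([(u-K[0,2])/K[0,0]*d,(v-K[1,2])/K[1,1]*d,d],-1)
    return P@T[:3,:3].T+T[:3,3]
E
python3 - <<'E'
from h import *
ims=[]
for n in ("top","scene"):
    p,d,K,T=grab(n); np.savez(n,p=p,d=d,K=K,T=T); ims.append(p)
    cv2.imwrite(f"pics/{n}.png",cv2.resize(p[...,::-1],(768,576)))
    print(n,T.round(3).tolist(),K[0,0])
print(manip.get_obs())
E
```

```text
top [[0.02, -0.974, 0.224, 0.262], [-1.0, -0.021, 0.0, -0.006], [0.005, -0.224, -0.974, 1.554], [0.0, 0.0, 0.0, 1.0]] 474.25016417354004
scene [[-0.01, 0.744, -0.668, 1.483], [1.0, 0.005, -0.009, 0.032], [-0.003, -0.668, -0.744, 1.073], [0.0, 0.0, 0.0, 1.0]] 460.1581791919362
{'clock': 0.1, 'q': array([-1.27061593e+00,  3.51198558e-01,  1.65233575e+00, -1.73170905e-05,
        1.13907857e+00, -8.45838690e-02]), 'joint_vel': array([-1.87083579e-05, -1.47795491e-03, -1.29956801e-03,  1.31043446e-03,
       -4.99791278e-04, -9.10063033e-04]), 'joint_torque': array([ 6.23006672e-04, -4.98025954e+01, -2.85705614e+01,  7.00582168e-02,
        2.38942547e-02, -3.26944667e-05]), 'position': array([ 0.20637783, -0.50949419,  0.21815563]), 'orientation': array([-3.08263906e+00, -6.00482610e-01,  1.96913228e-04]), 'force': array([0.54080592, 0.22079669, 0.46166302]), 'wrist_torque': array([ 0.06555516, -0.02152105, -0.0534551 ]), 'finger_force': 0.0, 'width': 0.09282156937842197}
```

View pics/top.png

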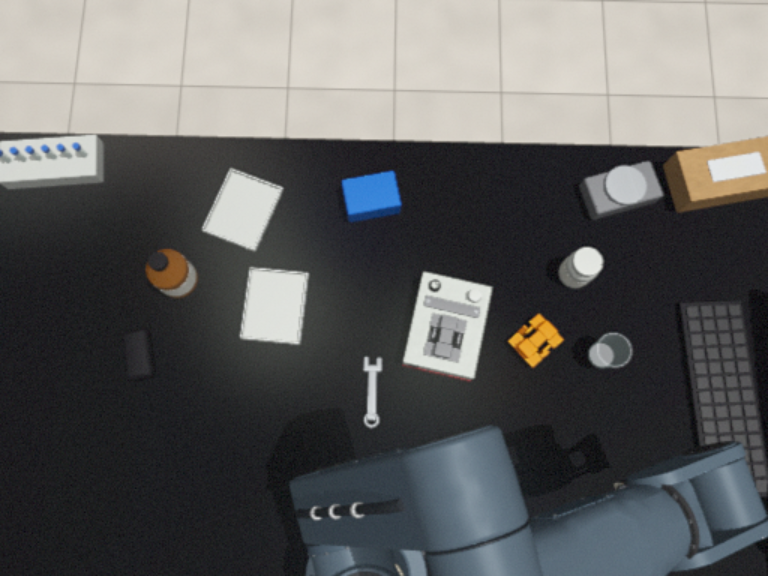

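View pics/scene.png

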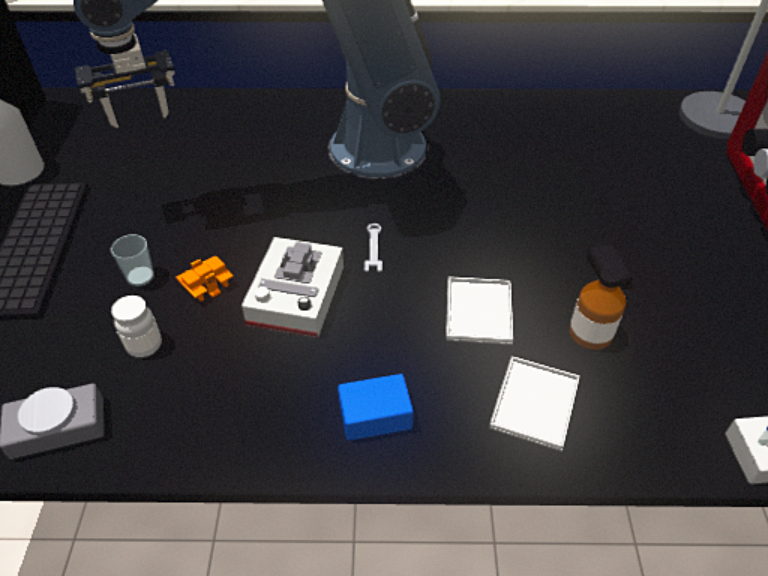

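The top view shows the module at (448,325), with the grey cover at (445,338). The blank plate, puck and fitting lie beyond the cover. The orange decoy is at (536,340). The two trays are at (275,306) and (243,210), and the first is farther to the robot's right. The scene view agrees.

```bash
cat > m.py <<'E'
from h import *
def rect(pts):
    c,s,a=cv2.minAreaRect((pts*1000).astype(np.float32)); return np.round(c,1),np.round(s,1),round(a,1)
for n in ("top","scene"):
    f=np.load(n+".npz"); p,d,K,T=(f[k] for k in "pdKT"); P=cloud(d,K,T); X,Y,Z=P[...,0],P[...,1],P[...,2]
    ok=d>0; hsv=cv2.cvtColor(p,cv2.COLOR_RGB2HSV)
    white=(hsv[...,1]<50)&(hsv[...,2]>150)&ok&(X>0.2)&(X<0.8)&(abs(Y)<0.6)&(Z<.1)
    k,l,st,ce=cv2.connectedComponentsWithStats(white.astype(np.uint8))
    for i in range(1,k):
        if st[i,4]<400: continue
        m=l==i; print(n,"white",ce[i].round(),st[i,4],"zmed",np.median(Z[m]).round(4),rect(P[m][:,:2]))
    # plane-cast module-top outline, z=.06, all pixels at that height
    mod=ok&(X>.25)&(X<.65)&(Y>-.2)&(Y<0.05)
    for lo,hi in((.05,.07),(.078,.095)):
        m=(mod&(Z>lo)&(Z<hi)).astype(np.uint8); k,l,st,ce=cv2.connectedComponentsWithStats(m)
        for i in range(1,k):
            if st[i,4]<60: continue
            q=P[l==i]; print(n,lo,ce[i].round(),st[i,4],"z",np.median(q[:,2]).round(4),rect(q[:,:2]))
E
python3 m.py
```

```text
top white [159. 147.] 1069 zmed 0.0052 (array([762.3, 306.6]), array([132.2, 122.9]), 69.6)
top white [183. 203.] 1881 zmed 0.0052 (array([559.9, 216. ]), array([131.1, 161.2]), 85.9)
top white [299. 216.] 2656 zmed 0.0617 (array([ 524.2, -168.1]), array([159.5, 217.8]), 78.0)
top 0.05 [291. 216.] 1746 z 0.0613 (array([ 519.3, -153.8]), array([133.7, 202.1]), 78.2)
top 0.078 [297. 224.] 277 z 0.084 (array([ 487.5, -155.1]), array([35. , 88.2]), 78.6)
scene white [195. 185.] 1959 zmed 0.0608 (array([ 487. , -171.9]), array([182. , 259.5]), 77.6)
scene white [319. 206.] 1653 zmed 0.0039 (array([553. , 214.7]), array([131.5, 176.3]), 85.1)
scene white [357. 259.] 1470 zmed 0.0035 (array([762.1, 304.6]), array([132.3, 126.6]), 69.9)
scene white [125. 347.] 898 zmed -0.7501 (array([ 676.2, -521.4]), array([157.2, 108. ]), 89.8)
scene white [190. 348.] 2143 zmed -0.7504 (array([ 678.5, -251. ]), array([107.2, 371.7]), 0.2)
scene white [282. 348.] 2171 zmed -0.7506 (array([677.4, 128. ]), array([111.6, 370.6]), 0.2)
scene white [363. 349.] 1653 zmed -0.7506 (array([678.7, 459.7]), array([112.5, 280.1]), 0.8)
scene white [120. 369.] 619 zmed -0.7501 (array([ 766.4, -521.6]), array([156.6,  66.9]), 89.9)
scene white [188. 369.] 1455 zmed -0.7506 (array([ 767.4, -250.1]), array([370.3,  65.9]), 89.9)
scene white [282. 370.] 1473 zmed -0.7504 (array([766.1, 128.1]), array([ 67.5, 373.3]), 0.1)
scene white [366. 371.] 1120 zmed -0.7507 (array([766.3, 459.5]), array([ 67.1, 280.7]), 0.0)
scene 0.05 [203. 188.] 1475 z 0.0605 (array([ 519.2, -151.2]), array([132. , 206.9]), 79.4)
scene 0.078 [198. 172.] 228 z 0.083 (array([ 488.4, -156.3]), array([36.7, 89.3]), 78.5)
```

Units first: shifts go in shares of 400 mm and turns go in shares of 360 degrees. So 190 mm / 400 = 0.475, 152 mm / 400 = 0.38, -33.5 degrees / 360 = -0.0931.

Emit:
play_rows --plan '[{"tx": 0.075,"ty": 0.095,"wz": -0.0194},{"tx": 0.15,"ty": 0.19,"wz": -0.0389},{"tx": 0.225,"ty": 0.285,"wz": -0.0583},{"tx": 0.3,"ty": 0.38,"wz": -0.0778},{"tx": 0.375,"ty": 0.475,"wz": -0.0931}]' --claw 0

```text
validation failed for argument at $.pl...
```

In the tool's units: 164 mm / 400 = 0.41, 140 mm / 400 = 0.35.

Emit:
play_rows --plan '[{"tx": 0.07,"ty": 0.0875},{"tx": 0.14,"ty": 0.175},{"tx": 0.21,"ty": 0.2625},{"tx": 0.28,"ty": 0.35},{"tx": 0.33,"ty": 0.41}]'

```text
validation failed for argument at $.pl...
```

Emit:
play_rows --plan '[{"tx": 0},{"tx": 0}]'

```text
validation failed for argument at $.pl...
```

```bash
cat > w.py <<'E'
from h import *
import sys
p,d,K,T=grab("wrist"); np.savez("wrist",p=p,d=d,K=K,T=T)
cv2.imwrite(f"pics/{sys.argv[1]}.png",cv2.resize(p[...,::-1],(768,576)))
P=cloud(d,K,T); Z=P[...,2]; hsv=cv2.cvtColor(p,cv2.COLOR_RGB2HSV)
o=manip.get_obs(); Rm=R.from_rotvec(o['orientation']).as_matrix()
print(o['clock'],o['position'].round(4),"toolx",np.degrees(np.arctan2(Rm[1,0],Rm[0,0])).round(2),Rm[:,2].round(3),o['force'].round(2),o['width'])
for lo,hi in((.08,.083),(.0825,.095),(.079,.095),(.055,.0615)):
    m=((d>0)&(Z>lo)&(Z<hi)&(abs(P[...,0]-.488)<.09)&(abs(P[...,1]+.155)<.09)).astype(np.uint8)
    k,l,st,ce=cv2.connectedComponentsWithStats(m)
    for i in range(1,k):
        if st[i,4]<300: continue
        q=P[l==i]; c,s,a=cv2.minAreaRect((q[:,:2]*1000).astype(np.float32)); print(lo,ce[i].round(),st[i,4],"z",np.median(q[:,2]).round(4),np.round(c,1),np.round(s,1),round(a,1))
E
python3 w.py w1
```

```text
0.15 [ 0.2064 -0.5095  0.2182] toolx 22.05 [-0.     0.001 -1.   ] [-0.72  0.08  0.81] 0.09270722192629598
```

View pics/w1.png

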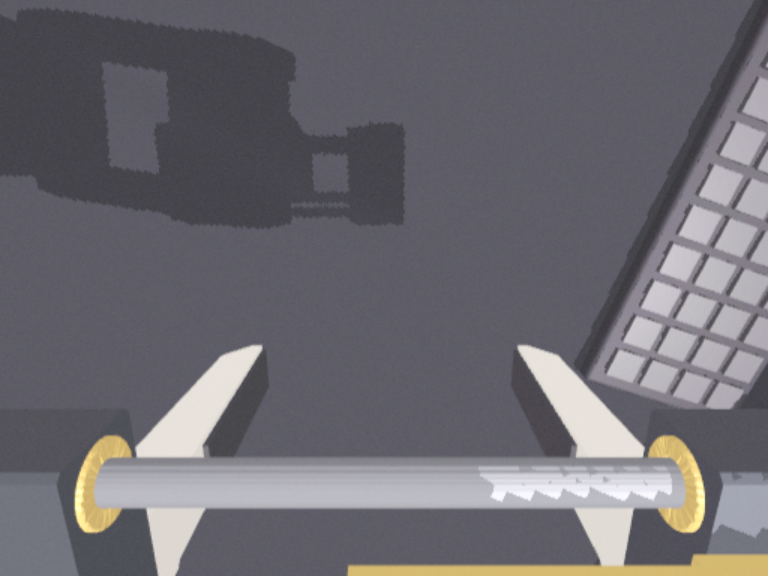

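The moves were refused, so the arm hasn't moved. The picture shows only bare bench, the keyboard and the fingertips near (262,348) and (518,348). I'll retry with every field given.

In the tool's units: 190 mm / 400 = 0.475, 152 mm / 400 = 0.38, -33.5 degrees / 360 = -0.0931.

Emit:
play_rows --plan '[{"tx": 0.075,"ty": 0.095,"tz": 0,"wx": 0,"wy": 0,"wz": -0.0194},{"tx": 0.15,"ty": 0.19,"tz": 0,"wx": 0,"wy": 0,"wz": -0.0389},{"tx": 0.225,"ty": 0.285,"tz": 0,"wx": 0,"wy": 0,"wz": -0.0583},{"tx": 0.3,"ty": 0.38,"tz": 0,"wx": 0,"wy": 0,"wz": -0.0778},{"tx": 0.375,"ty": 0.475,"tz": 0,"wx": 0,"wy": 0,"wz": -0.0931}]' --claw 0

```text
clock: 0.65
position: [0.3573, -0.3181, 0.2186]
orientation: [3.125, -0.322, 0.0]
force: [1.0, -0.4, 0.1]
width: 0.0926
finger_force: 0.0
```

In the tool's units: 174 mm / 400 = 0.435, 130 mm / 400 = 0.325.

Emit:
play_rows --plan '[{"tx": 0.05,"ty": 0.1075,"tz": 0,"wx": 0,"wy": 0,"wz": 0},{"tx": 0.1,"ty": 0.215,"tz": 0,"wx": 0,"wy": 0,"wz": 0},{"tx": 0.15,"ty": 0.325,"tz": 0,"wx": 0,"wy": 0,"wz": 0},{"tx": 0.21,"ty": 0.435,"tz": 0,"wx": 0,"wy": 0,"wz": 0},{"tx": 0.21,"ty": 0.435,"tz": 0,"wx": 0,"wy": 0,"wz": 0}]'

```text
clock: 1.15
position: [0.4421, -0.1415, 0.2186]
orientation: [-3.126, 0.305, -0.0]
force: [0.3, 0.4, 0.1]
width: 0.0931
finger_force: 0.0
```

```bash
python3 w.py w2
```

```text
1.2 [ 0.4412 -0.1436  0.2185] toolx -11.19 [-0.  0. -1.] [-0.39 -1.13  0.13] 0.09296529632768315
0.0825 [266. 130.] 3028 z 0.0841 [ 487.4 -156.3] [34.1 86.6] 78.2
0.079 [266. 130.] 3184 z 0.084 [ 487.4 -156.4] [34.5 87.7] 78.2
0.055 [269. 118.] 13877 z 0.0601 [ 505.  -159.8] [150.5 176.8] 78.1
```

View pics/w2.png

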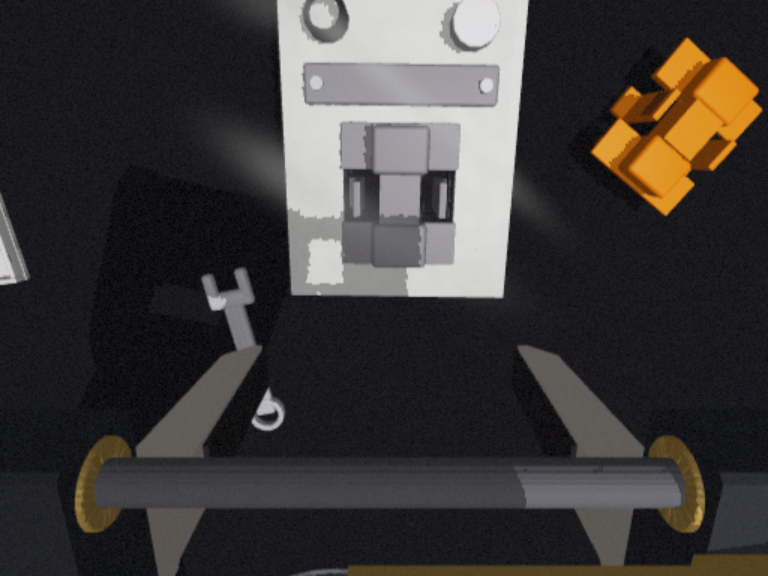

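The wrist view shows the grey cover centred at (400,195), with its tabs at (355,198) and (443,198). The fingers are aligned with it and the spanner is clear of the path. The measured 88x35 cap at z 84 mm matches the size given, so I'll descend.

In the tool's units: -110 mm / 400 = -0.275, -85 mm / 400 = -0.2125, -0.3 degrees / 360 = -0.0008.

Emit:
play_rows --plan '[{"tx": 0.06,"ty": -0.015,"tz": -0.05,"wx": 0,"wy": 0,"wz": -0.0008},{"tx": 0.1175,"ty": -0.0275,"tz": -0.125,"wx": 0,"wy": 0,"wz": -0.0008},{"tx": 0.1175,"ty": -0.0275,"tz": -0.2125,"wx": 0,"wy": 0,"wz": -0.0008},{"tx": 0.1175,"ty": -0.0275,"tz": -0.275,"wx": 0,"wy": 0,"wz": -0.0008},{"tx": 0.1175,"ty": -0.0275,"tz": -0.275,"wx": 0,"wy": 0,"wz": -0.0008}]' --claw 0.1

```text
clock: 1.7
position: [0.4853, -0.1572, 0.1057]
orientation: [-3.123, 0.324, 0.009]
force: [0.2, -0.1, -0.2]
width: 0.0836
finger_force: 0.0
```

In the tool's units: -45 mm / 400 = -0.1125, -40 mm / 400 = -0.1.

Emit:
play_rows --plan '[{"tx": 0,"ty": 0,"tz": -0.0375,"wx": 0,"wy": 0,"wz": 0},{"tx": 0,"ty": 0,"tz": -0.075,"wx": 0,"wy": 0,"wz": 0},{"tx": 0,"ty": 0,"tz": -0.1,"wx": 0,"wy": 0,"wz": 0},{"tx": 0,"ty": 0,"tz": -0.1125,"wx": 0,"wy": 0,"wz": 0},{"tx": 0,"ty": 0,"tz": -0.1125,"wx": 0,"wy": 0,"wz": 0}]'

```text
clock: 2.2
position: [0.4874, -0.1571, 0.0638]
orientation: [3.125, -0.322, -0.0]
force: [0.0, -0.8, 0.1]
width: 0.0837
finger_force: 0.0
```

Emit:
play_rows --plan '[{"tx": 0,"ty": 0,"tz": 0,"wx": 0,"wy": 0,"wz": 0},{"tx": 0,"ty": 0,"tz": 0,"wx": 0,"wy": 0,"wz": 0},{"tx": 0,"ty": 0,"tz": 0,"wx": 0,"wy": 0,"wz": 0},{"tx": 0,"ty": 0,"tz": 0,"wx": 0,"wy": 0,"wz": 0},{"tx": 0,"ty": 0,"tz": 0,"wx": 0,"wy": 0,"wz": 0}]' --claw 0.36

```text
clock: 2.7
position: [0.4876, -0.1568, 0.0638]
orientation: [3.125, -0.322, 0.0]
force: [0.3, -0.1, 0.0]
width: 0.0594
finger_force: 0.0
```

Emit:
play_rows --plan '[{"tx": 0,"ty": 0,"tz": 0,"wx": 0,"wy": 0,"wz": 0},{"tx": 0,"ty": 0,"tz": 0,"wx": 0,"wy": 0,"wz": 0},{"tx": 0,"ty": 0,"tz": 0,"wx": 0,"wy": 0,"wz": 0}]' --claw 0.39

```text
clock: 3.0
position: [0.4875, -0.1568, 0.0637]
orientation: [3.125, -0.322, 0.0]
force: [-1.2, -0.0, 2.0]
width: 0.0567
finger_force: 3.5
```

Emit:
play_rows --plan '[{"tx": 0,"ty": 0,"tz": 0,"wx": 0,"wy": 0,"wz": 0},{"tx": 0,"ty": 0,"tz": 0,"wx": 0,"wy": 0,"wz": 0},{"tx": 0,"ty": 0,"tz": 0,"wx": 0,"wy": 0,"wz": 0}]' --claw 0.42

```text
clock: 3.3
position: [0.4875, -0.1568, 0.0637]
orientation: [3.125, -0.322, 0.0]
force: [-0.6, 1.6, 3.7]
width: 0.0541
finger_force: 4.9
```

Emit:
play_rows --plan '[{"tx": 0,"ty": 0,"tz": 0,"wx": 0,"wy": 0,"wz": 0},{"tx": 0,"ty": 0,"tz": 0,"wx": 0,"wy": 0,"wz": 0},{"tx": 0,"ty": 0,"tz": 0,"wx": 0,"wy": 0,"wz": 0}]' --claw 0.435

```text
clock: 3.6
position: [0.4875, -0.1568, 0.0637]
orientation: [3.125, -0.322, 0.0]
force: [-0.5, 0.9, 4.0]
width: 0.0533
finger_force: 5.6
```

Emit:
play_rows --plan '[{"tx": 0,"ty": 0,"tz": 0,"wx": 0,"wy": 0,"wz": 0},{"tx": 0,"ty": 0,"tz": 0,"wx": 0,"wy": 0,"wz": 0},{"tx": 0,"ty": 0,"tz": 0,"wx": 0,"wy": 0,"wz": 0}]' --claw 0.45

```text
clock: 3.9
position: [0.4875, -0.1568, 0.0637]
orientation: [3.125, -0.322, 0.0]
force: [-1.3, -0.0, 5.3]
width: 0.0514
finger_force: 6.3
```

Emit:
play_rows --plan '[{"tx": 0,"ty": 0,"tz": 0,"wx": 0,"wy": 0,"wz": 0},{"tx": 0,"ty": 0,"tz": 0,"wx": 0,"wy": 0,"wz": 0},{"tx": 0,"ty": 0,"tz": 0,"wx": 0,"wy": 0,"wz": 0}]' --claw 0.465

```text
clock: 4.2
position: [0.4875, -0.1568, 0.0637]
orientation: [3.125, -0.322, 0.0]
force: [-0.7, 0.4, 5.1]
width: 0.05
finger_force: 6.9
```

Emit:
play_rows --plan '[{"tx": 0,"ty": 0,"tz": 0,"wx": 0,"wy": 0,"wz": 0},{"tx": 0,"ty": 0,"tz": 0,"wx": 0,"wy": 0,"wz": 0},{"tx": 0,"ty": 0,"tz": 0,"wx": 0,"wy": 0,"wz": 0}]' --claw 0.48

```text
clock: 4.5
position: [0.4875, -0.1568, 0.0637]
orientation: [3.125, -0.322, 0.0]
force: [-1.3, 1.0, 4.3]
width: 0.0486
finger_force: 7.6
```

Emit:
play_rows --plan '[{"tx": 0,"ty": 0,"tz": 0,"wx": 0,"wy": 0,"wz": 0},{"tx": 0,"ty": 0,"tz": 0,"wx": 0,"wy": 0,"wz": 0},{"tx": 0,"ty": 0,"tz": 0,"wx": 0,"wy": 0,"wz": 0}]' --claw 0.49

```text
clock: 4.8
position: [0.4875, -0.1568, 0.0637]
orientation: [3.125, -0.322, 0.0]
force: [-1.8, 0.0, 6.1]
width: 0.0479
finger_force: 8.1
```

Emit:
play_rows --plan '[{"tx": 0,"ty": 0,"tz": 0,"wx": 0,"wy": 0,"wz": 0},{"tx": 0,"ty": 0,"tz": 0,"wx": 0,"wy": 0,"wz": 0},{"tx": 0,"ty": 0,"tz": 0,"wx": 0,"wy": 0,"wz": 0}]' --claw 0.5

```text
clock: 5.1
position: [0.4875, -0.1568, 0.0637]
orientation: [3.125, -0.322, 0.0]
force: [-1.0, -0.1, 5.9]
width: 0.0469
finger_force: 8.5
```

Emit:
play_rows --plan '[{"tx": 0,"ty": 0,"tz": 0,"wx": 0,"wy": 0,"wz": 0},{"tx": 0,"ty": 0,"tz": 0,"wx": 0,"wy": 0,"wz": 0},{"tx": 0,"ty": 0,"tz": 0,"wx": 0,"wy": 0,"wz": 0}]' --claw 0.51

```text
clock: 5.4
position: [0.4875, -0.1568, 0.0637]
orientation: [3.125, -0.322, 0.0]
force: [-0.9, 0.3, 4.8]
width: 0.046
finger_force: 9.0
```

Emit:
play_rows --plan '[{"tx": 0,"ty": 0,"tz": 0,"wx": 0,"wy": 0,"wz": 0},{"tx": 0,"ty": 0,"tz": 0,"wx": 0,"wy": 0,"wz": 0},{"tx": 0,"ty": 0,"tz": 0,"wx": 0,"wy": 0,"wz": 0}]' --claw 0.52

```text
clock: 5.7
position: [0.4876, -0.1565, 0.0637]
orientation: [-3.125, 0.322, -0.0]
force: [-0.8, 2.2, 6.6]
width: 0.045
finger_force: 11.0
```

In the tool's units: 0.4 mm / 400 = 0.001.

Emit:
play_rows --plan '[{"tx": 0,"ty": 0.001,"tz": 0,"wx": 0,"wy": 0,"wz": 0},{"tx": 0,"ty": 0.001,"tz": 0,"wx": 0,"wy": 0,"wz": 0},{"tx": 0,"ty": 0.001,"tz": 0,"wx": 0,"wy": 0,"wz": 0}]'

```text
clock: 6.0
position: [0.4876, -0.1564, 0.0637]
orientation: [3.125, -0.322, 0.0]
force: [-0.8, 0.1, 4.2]
width: 0.045
finger_force: 9.7
```

Emit:
play_rows --plan '[{"tx": 0,"ty": 0,"tz": 0,"wx": 0,"wy": 0,"wz": 0},{"tx": 0,"ty": 0,"tz": 0,"wx": 0,"wy": 0,"wz": 0},{"tx": 0,"ty": 0,"tz": 0,"wx": 0,"wy": 0,"wz": 0}]' --claw 0.525

```text
clock: 6.3
position: [0.4876, -0.1563, 0.0637]
orientation: [-3.125, 0.322, -0.001]
force: [-0.2, 1.1, 4.8]
width: 0.0448
finger_force: 10.9
```

Both sides are now about balanced, with one just touching its stop. I'll try a gentle test lift.

In the tool's units: 3 mm / 400 = 0.0075, 2 mm / 400 = 0.005.

Emit:
play_rows --plan '[{"tx": 0,"ty": 0.0005,"tz": 0.0025,"wx": 0,"wy": 0,"wz": 0},{"tx": 0,"ty": 0.0005,"tz": 0.005,"wx": 0,"wy": 0,"wz": 0},{"tx": 0,"ty": 0.0005,"tz": 0.0075,"wx": 0,"wy": 0,"wz": 0},{"tx": 0,"ty": 0.0005,"tz": 0.0075,"wx": 0,"wy": 0,"wz": 0}]'

```text
clock: 6.7
position: [0.4874, -0.1562, 0.0666]
orientation: [-3.125, 0.322, 0.0]
force: [-0.5, 0.5, -0.9]
width: 0.0448
finger_force: 9.6
```

In the tool's units: 3 mm / 400 = 0.0075, 2 mm / 400 = 0.005.

Emit:
play_rows --plan '[{"tx": 0,"ty": 0,"tz": 0.0025,"wx": 0,"wy": 0,"wz": 0},{"tx": 0,"ty": 0,"tz": 0.005,"wx": 0,"wy": 0,"wz": 0},{"tx": 0,"ty": 0,"tz": 0.0075,"wx": 0,"wy": 0,"wz": 0},{"tx": 0,"ty": 0,"tz": 0.0075,"wx": 0,"wy": 0,"wz": 0}]'

```text
clock: 7.1
position: [0.4876, -0.1562, 0.0698]
orientation: [3.125, -0.322, 0.0]
force: [-0.7, 0.2, -1.0]
width: 0.0449
finger_force: 9.6
```

In the tool's units: 25 mm / 400 = 0.0625, 20 mm / 400 = 0.05.

Emit:
play_rows --plan '[{"tx": 0,"ty": 0,"tz": 0.0125,"wx": 0,"wy": 0,"wz": 0},{"tx": 0,"ty": 0,"tz": 0.025,"wx": 0,"wy": 0,"wz": 0},{"tx": 0,"ty": 0,"tz": 0.0375,"wx": 0,"wy": 0,"wz": 0},{"tx": 0,"ty": 0,"tz": 0.05,"wx": 0,"wy": 0,"wz": 0},{"tx": 0,"ty": 0,"tz": 0.0625,"wx": 0,"wy": 0,"wz": 0}]'

```text
clock: 7.6
position: [0.4875, -0.1562, 0.0952]
orientation: [3.125, -0.322, 0.0]
force: [0.7, 0.6, -0.8]
width: 0.0443
finger_force: 9.6
```

In the tool's units: 45 mm / 400 = 0.1125, 40 mm / 400 = 0.1.

Emit:
play_rows --plan '[{"tx": 0,"ty": 0,"tz": 0.02,"wx": 0,"wy": 0,"wz": 0},{"tx": 0,"ty": 0,"tz": 0.045,"wx": 0,"wy": 0,"wz": 0},{"tx": 0,"ty": 0,"tz": 0.075,"wx": 0,"wy": 0,"wz": 0},{"tx": 0,"ty": 0,"tz": 0.1,"wx": 0,"wy": 0,"wz": 0},{"tx": 0,"ty": 0,"tz": 0.1125,"wx": 0,"wy": 0,"wz": 0}]'

```text
clock: 8.1
position: [0.4879, -0.1563, 0.141]
orientation: [3.125, -0.321, 0.002]
force: [0.5, 0.3, -1.3]
width: 0.0446
finger_force: 9.6
```

Run:
```python
from h import *
o=manip.get_obs(); print(o['position'],o['orientation'],o['force'],o['width'],o['finger_force'])
for n in("wrist","scene"):
    p,d,K,T=grab(n); np.savez(n+"2",p=p,d=d,K=K,T=T)
    P=cloud(d,K,T); Z=P[...,2]; m=(d>0)&(abs(P[...,0]-.488)<.07)&(abs(P[...,1]+.156)<.07)
    if n=="scene": print(n,[(z,int((m&(abs(Z-z)<.003)).sum())) for z in np.arange(.06,.2,.006).round(3)])
    else: w=p
f=np.load("scene2.npz")['p'][60:250,90:290]
s=np.hstack([cv2.resize(w,(400,300)),cv2.resize(f,(316,300))]); cv2.imwrite("pics/l1.png",s[...,::-1])
```

```text
[ 0.48790694 -0.15632854  0.1410368 ] [ 3.12461001e+00 -3.21494540e-01  2.44554619e-03] [ 0.46039673  0.29597315 -1.27729326] 0.044557080615646526 9.641507863998413
scene [(np.float64(0.06), 560), (np.float64(0.066), 164), (np.float64(0.072), 5), (np.float64(0.078), 0), (np.float64(0.084), 0), (np.float64(0.09), 0), (np.float64(0.096), 0), (np.float64(0.102), 0), (np.float64(0.108), 4), (np.float64(0.114), 30), (np.float64(0.12), 43), (np.float64(0.126), 11), (np.float64(0.132), 5), (np.float64(0.138), 95), (np.float64(0.144), 88), (np.float64(0.15), 38), (np.float64(0.156), 88), (np.float64(0.162), 193), (np.float64(0.168), 26), (np.float64(0.174), 23), (np.float64(0.18), 27), (np.float64(0.186), 25), (np.float64(0.192), 18), (np.float64(0.198), 25)]
```

View pics/l1.png

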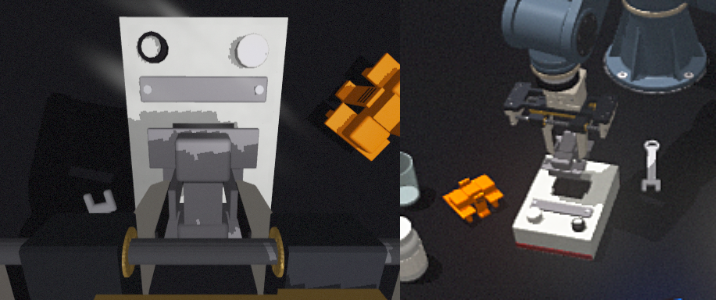

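The cover is out and upright in the fingers, at about (203,180) in the left view, and the bay is open below it. Next I'll carry it to the tray.

In the tool's units: 148 mm / 400 = 0.37, 111 mm / 400 = 0.2775, 4 degrees / 360 = 0.0111.

Emit:
play_rows --plan '[{"tx": 0.005,"ty": 0.03,"tz": 0,"wx": 0,"wy": 0,"wz": 0},{"tx": 0.0175,"ty": 0.0925,"tz": 0,"wx": 0,"wy": 0,"wz": 0.0028},{"tx": 0.035,"ty": 0.185,"tz": 0,"wx": 0,"wy": 0,"wz": 0.0056},{"tx": 0.0525,"ty": 0.2775,"tz": 0,"wx": 0,"wy": 0,"wz": 0.0083},{"tx": 0.07,"ty": 0.37,"tz": 0,"wx": 0,"wy": 0,"wz": 0.0111}]'

```text
clock: 8.7
position: [0.5152, -0.006, 0.1391]
orientation: [-3.134, 0.212, 0.001]
force: [0.8, -0.1, -1.0]
width: 0.0446
finger_force: 9.6
```

In the tool's units: 180 mm / 400 = 0.45, 148 mm / 400 = 0.37, 3.5 degrees / 360 = 0.0097.

Emit:
play_rows --plan '[{"tx": 0.0175,"ty": 0.0925,"tz": 0,"wx": 0,"wy": 0,"wz": 0.0028},{"tx": 0.035,"ty": 0.185,"tz": 0,"wx": 0,"wy": 0,"wz": 0.0056},{"tx": 0.0525,"ty": 0.2775,"tz": 0,"wx": 0,"wy": 0,"wz": 0.0083},{"tx": 0.07,"ty": 0.37,"tz": 0,"wx": 0,"wy": 0,"wz": 0.0097},{"tx": 0.085,"ty": 0.45,"tz": 0,"wx": 0,"wy": 0,"wz": 0.0097}]'

```text
clock: 9.2
position: [0.5489, 0.1745, 0.139]
orientation: [3.139, -0.115, -0.002]
force: [0.3, -0.3, -1.0]
width: 0.0442
finger_force: 9.6
```

In the tool's units: 44 mm / 400 = 0.11, 30 mm / 400 = 0.075.

Emit:
play_rows --plan '[{"tx": 0.015,"ty": 0.075,"tz": 0,"wx": 0,"wy": 0,"wz": 0},{"tx": 0.02,"ty": 0.11,"tz": 0,"wx": 0,"wy": 0,"wz": 0},{"tx": 0.02,"ty": 0.11,"tz": 0,"wx": 0,"wy": 0,"wz": 0},{"tx": 0.02,"ty": 0.11,"tz": 0,"wx": 0,"wy": 0,"wz": 0}]'

```text
clock: 9.6
position: [0.557, 0.2152, 0.1392]
orientation: [3.139, -0.116, -0.001]
force: [0.7, -0.7, -1.0]
width: 0.0447
finger_force: 9.6
```

Run:
```python
from h import *
o=manip.get_obs(); print(o['position'],o['orientation'],o['force'],o['width'],o['finger_force'])
w=grab("wrist")[0]; s=[w]
for n in("scene","top"):
    p,d,K,T=grab(n); P=cloud(d,K,T); m=(d>0)&(abs(P[...,0]-.558)<.1)&(abs(P[...,1]-.2155)<.09)&(P[...,2]<.022)
    g=cv2.cvtColor(p,cv2.COLOR_RGB2GRAY); m&=g>100
    q=P[m]; print(n,cv2.minAreaRect((q[:,:2]*1000).astype(np.float32)))
    s.append(p[130:250,250:410] if n=="scene" else p[140:260,120:280])
cv2.imwrite("pics/l2.png",np.hstack([cv2.resize(i,(260,300) if 0 else (266,200)) for i in s])[...,::-1])
```

```text
[0.55696909 0.21523896 0.13922278] [ 3.13888043e+00 -1.16298125e-01 -1.42685881e-03] [ 0.70196029 -0.73491674 -1.02531613] 0.04470829506923357 9.641470313072205
scene ((572.4388427734375, 226.84747314453125), (175.1901092529297, 196.56027221679688), 80.65028381347656)
top ((560.2832641601562, 168.3283233642578), (171.5595245361328, 32.768653869628906), 6.849287986755371)
```

View pics/l2.png

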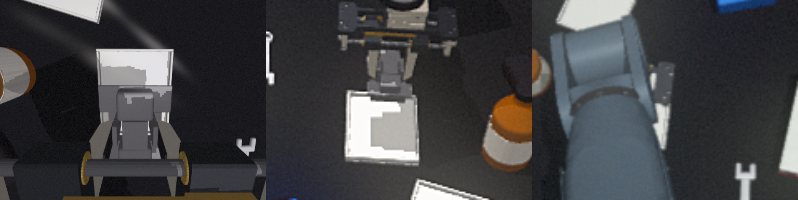

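The cover hangs upright over the correct tray, centred sideways, and the bottle is clear. Now I'll lower it, slowly at the end.

In the tool's units: -94 mm / 400 = -0.235, -82 mm / 400 = -0.205.

Emit:
play_rows --plan '[{"tx": 0,"ty": 0,"tz": -0.03,"wx": 0,"wy": 0,"wz": 0},{"tx": 0,"ty": 0,"tz": -0.09,"wx": 0,"wy": 0,"wz": 0},{"tx": 0,"ty": 0,"tz": -0.15,"wx": 0,"wy": 0,"wz": 0},{"tx": 0,"ty": 0,"tz": -0.205,"wx": 0,"wy": 0,"wz": 0},{"tx": 0,"ty": 0,"tz": -0.235,"wx": 0,"wy": 0,"wz": 0}]'

```text
clock: 10.25
position: [0.5564, 0.215, 0.0432]
orientation: [3.138, -0.118, -0.004]
force: [-0.5, -0.0, -1.3]
width: 0.0441
finger_force: 9.6
```

In the tool's units: -8 mm / 400 = -0.02, -7 mm / 400 = -0.0175.

Emit:
play_rows --plan '[{"tx": 0,"ty": 0,"tz": -0.0075,"wx": 0,"wy": 0,"wz": 0},{"tx": 0,"ty": 0,"tz": -0.0125,"wx": 0,"wy": 0,"wz": 0},{"tx": 0,"ty": 0,"tz": -0.0175,"wx": 0,"wy": 0,"wz": 0},{"tx": 0,"ty": 0,"tz": -0.02,"wx": 0,"wy": 0,"wz": 0},{"tx": 0,"ty": 0,"tz": -0.02,"wx": 0,"wy": 0,"wz": 0}]'

```text
clock: 10.75
position: [0.5577, 0.2159, 0.0381]
orientation: [-3.139, 0.116, -0.001]
force: [-0.6, -0.3, -1.4]
width: 0.0445
finger_force: 9.6
```

In the tool's units: -3 mm / 400 = -0.0075, -2.4 mm / 400 = -0.006.

Emit:
play_rows --plan '[{"tx": 0,"ty": 0,"tz": -0.0015,"wx": 0,"wy": 0,"wz": 0},{"tx": 0,"ty": 0,"tz": -0.003,"wx": 0,"wy": 0,"wz": 0},{"tx": 0,"ty": 0,"tz": -0.0045,"wx": 0,"wy": 0,"wz": 0},{"tx": 0,"ty": 0,"tz": -0.006,"wx": 0,"wy": 0,"wz": 0},{"tx": 0,"ty": 0,"tz": -0.0075,"wx": 0,"wy": 0,"wz": 0}]'

```text
clock: 11.25
position: [0.5575, 0.2159, 0.0346]
orientation: [-3.139, 0.117, -0.0]
force: [0.1, -0.3, 0.1]
width: 0.0444
finger_force: 9.6
```

In the tool's units: -1 mm / 400 = -0.0025, -0.8 mm / 400 = -0.002.

Emit:
play_rows --plan '[{"tx": 0,"ty": 0,"tz": -0.001,"wx": 0,"wy": 0,"wz": 0},{"tx": 0,"ty": 0,"tz": -0.002,"wx": 0,"wy": 0,"wz": 0},{"tx": 0,"ty": 0,"tz": -0.0025,"wx": 0,"wy": 0,"wz": 0},{"tx": 0,"ty": 0,"tz": -0.0025,"wx": 0,"wy": 0,"wz": 0}]'

```text
clock: 11.65
position: [0.5575, 0.2159, 0.0338]
orientation: [-3.139, 0.117, -0.0]
force: [-0.9, 0.1, 0.5]
width: 0.0445
finger_force: 9.7
```

In the tool's units: -0.5 mm / 400 = -0.0013, -0.3 mm / 400 = -0.0008.

Emit:
play_rows --plan '[{"tx": 0,"ty": 0,"tz": -0.0008,"wx": 0,"wy": 0,"wz": 0},{"tx": 0,"ty": 0,"tz": -0.0013,"wx": 0,"wy": 0,"wz": 0},{"tx": 0,"ty": 0,"tz": -0.0013,"wx": 0,"wy": 0,"wz": 0}]'

```text
clock: 11.95
position: [0.5575, 0.216, 0.0337]
orientation: [-3.139, 0.117, -0.0]
force: [-3.1, -0.3, 6.7]
width: 0.0446
finger_force: 9.7
```

The cover is on the floor at 6.7 N, and TCP z 33.7 mm is where it should be. I'll open slowly.

Emit:
play_rows --plan '[{"tx": 0,"ty": 0,"tz": 0,"wx": 0,"wy": 0,"wz": 0},{"tx": 0,"ty": 0,"tz": 0,"wx": 0,"wy": 0,"wz": 0},{"tx": 0,"ty": 0,"tz": 0,"wx": 0,"wy": 0,"wz": 0}]' --claw 0.45

```text
clock: 12.25
position: [0.5575, 0.216, 0.0337]
orientation: [-3.139, 0.116, -0.0]
force: [-3.1, 0.1, 7.2]
width: 0.0514
finger_force: 6.3
```

Emit:
play_rows --plan '[{"tx": 0,"ty": 0,"tz": 0,"wx": 0,"wy": 0,"wz": 0},{"tx": 0,"ty": 0,"tz": 0,"wx": 0,"wy": 0,"wz": 0},{"tx": 0,"ty": 0,"tz": 0,"wx": 0,"wy": 0,"wz": 0},{"tx": 0,"ty": 0,"tz": 0,"wx": 0,"wy": 0,"wz": 0},{"tx": 0,"ty": 0,"tz": 0,"wx": 0,"wy": 0,"wz": 0}]' --claw 0.15

```text
clock: 12.75
position: [0.5575, 0.2158, 0.033]
orientation: [3.139, -0.117, -0.0]
force: [0.1, -0.3, -0.3]
width: 0.0785
finger_force: 0.0
```

In the tool's units: 130 mm / 400 = 0.325, 90 mm / 400 = 0.225.

Emit:
play_rows --plan '[{"tx": 0,"ty": 0,"tz": 0.02,"wx": 0,"wy": 0,"wz": 0},{"tx": 0,"ty": 0,"tz": 0.0625,"wx": 0,"wy": 0,"wz": 0},{"tx": 0,"ty": 0,"tz": 0.125,"wx": 0,"wy": 0,"wz": 0},{"tx": 0,"ty": 0,"tz": 0.225,"wx": 0,"wy": 0,"wz": 0},{"tx": 0,"ty": 0,"tz": 0.325,"wx": 0,"wy": 0,"wz": 0}]'

```text
clock: 13.25
position: [0.5571, 0.2157, 0.1648]
orientation: [3.139, -0.116, -0.001]
force: [0.4, 0.8, -0.2]
width: 0.0787
finger_force: 0.0
```

In the tool's units: -100 mm / 400 = -0.25, -80 mm / 400 = -0.2.

Emit:
play_rows --plan '[{"tx": -0.1,"ty": -0.02,"tz": 0.075,"wx": 0,"wy": 0,"wz": 0},{"tx": -0.2,"ty": -0.04,"tz": 0.1,"wx": 0,"wy": 0,"wz": 0},{"tx": -0.25,"ty": -0.05,"tz": 0.1,"wx": 0,"wy": 0,"wz": 0},{"tx": -0.25,"ty": -0.05,"tz": 0.1,"wx": 0,"wy": 0,"wz": 0},{"tx": -0.25,"ty": -0.05,"tz": 0.1,"wx": 0,"wy": 0,"wz": 0}]'

```text
clock: 13.75
position: [0.4582, 0.196, 0.2037]
orientation: [-3.139, 0.116, -0.002]
force: [0.9, -0.2, -0.6]
width: 0.0787
finger_force: 0.0
```

Run:
```python
from h import *
p,d,K,T=grab("wrist"); P=cloud(d,K,T); Z=P[...,2]
box=(d>0)&(abs(P[...,0]-.558)<.1)&(abs(P[...,1]-.2155)<.09)
for lo,hi in((.048,.06),(.011,.019)):
    q=P[box&(Z>lo)&(Z<hi)]; print(np.median(q[:,2]),cv2.minAreaRect((q[:,:2]*1000).astype(np.float32)))
q=P[box&(Z>.048)&(Z<.06)]; A=np.c_[q[:,:2],np.ones(len(q))]; print("slope",np.linalg.lstsq(A,q[:,2],rcond=None)[0])
s=grab("scene")[0]; cv2.imwrite("pics/l3.png",np.hstack([cv2.resize(i,(400,300)) for i in (p,s)])[...,::-1])
```

```text
0.05393347896646822 ((556.8446655273438, 216.82913208007812), (57.69852828979492, 87.30465698242188), 85.81761932373047)
0.014543533020969224 ((554.9307250976562, 216.28143310546875), (130.24130249023438, 151.59329223632812), 85.68805694580078)
slope [-0.00026832 -0.00013748  0.05409283]
```

View pics/l3.png

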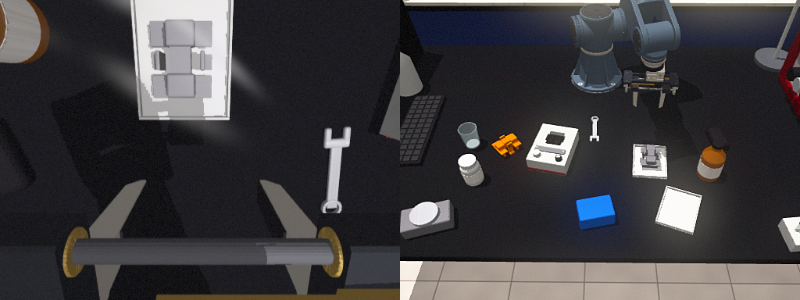

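The cover stands level in the tray, with its cap top at 54 mm as expected and its centre at the tray's centre. The bystanders look unmoved and the gripper is clear, so I'll hand in.

```bash
python3 -c "
from workcell import manip; print(manip.close_job())"
```

```text
the job is handed in; nothing more can be done
None
```

The cover is off the filter bay and standing level and centred in the right-hand tray, the gripper is clear, nothing else looks moved, and the job is handed in (no verdict was returned).

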